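# Close the imaging chamber: tighten the cover screws crisscross

### The job

Close the imaging chamber: tighten its four red thumbscrews clockwise in crisscross order, always a screw and then the one diagonally across, in two rounds. In the first round turn each about one radian so that the cover sinks evenly; in the second turn each on until you feel it seat and go firm, but do not force any, so that the cover ends flat. Leave everything else where it is.

Things in the scene. Friction and masses are not known exactly. Their poses are not given: they have to be found in the camera images.
- chamber: imaging chamber, fixed to the bench: white tray 200 x 310 x 8 mm carrying a grey metal cell 150 x 150 mm whose rim is 58 mm above the bench, two brass ports on its +x side. Origin: centre of the underside at bench height; z up.
- cover: square aluminium cover 146 x 146 x 8 mm with a round window, lying on the springy gasket of the cell (about 1 N per mm at each corner). Origin: centre of its underside, 66 mm above the bench before tightening, 2.2 to 4 mm lower when the screws are firm. z axis is its normal.
- screw_a: fixed axis of the captive thumbscrew a at the +x, +y corner of the cover (55 mm from its centre in chamber x and y); the screw diagonally across is c. Origin on the screw axis, 74 mm above the bench, in the top face of the still raised cover.
- grip_a (a point): centre of the red T-bar of screw a: bar 36 mm long (its x axis, white mark at the +x end), 13 mm thick (y), 22 mm high, on a 12 mm stem; the point is 33 mm above origin of screw_a at joint value 0 and turns and sinks with the screw (1.9 mm per rad). The bar's underside is 22 mm above the raised cover.
- turn_a (a joint): turn of screw a, rad, grows clockwise from above (tightening); starts at 0-0.3, meets the raised cover at 0.35, seats at 1.5-2.25 (differs each time, alike for all four). Friction 0.25 N m; once seated the torque rises 0.9 N m per rad. At rest friction can read with either sign, so compare like readings: firm is 0.12 N m above the one before seating; aim at 0.2; 0.4 is too much. Stays where left.
- screw_b: fixed axis of the captive thumbscrew b at the -x, +y corner of the cover (55 mm from its centre in chamber x and y); the screw diagonally across is d. Origin on the screw axis, 74 mm above the bench, in the top face of the still raised cover.
- grip_b (a point): centre of the red T-bar of screw b: bar 36 mm long (its x axis, white mark at the +x end), 13 mm thick (y), 22 mm high, on a 12 mm stem; the point is 33 mm above origin of screw_b at joint value 0 and turns and sinks with the screw (1.9 mm per rad). The bar's underside is 22 mm above the raised cover.
- turn_b (a joint): turn of screw b, rad, grows clockwise from above (tightening); starts at 0-0.3, meets the raised cover at 0.35, seats at 1.5-2.25 (differs each time, alike for all four). Friction 0.25 N m; once seated the torque rises 0.9 N m per rad. At rest friction can read with either sign, so compare like readings: firm is 0.12 N m above the one before seating; aim at 0.2; 0.4 is too much. Stays where left.
- screw_c: fixed axis of the captive thumbscrew c at the -x, -y corner of the cover (55 mm from its centre in chamber x and y); the screw diagonally across is a. Origin on the screw axis, 74 mm above the bench, in the top face of the still raised cover.
- grip_c (a point): centre of the red T-bar of screw c: bar 36 mm long (its x axis, white mark at the +x end), 13 mm thick (y), 22 mm high, on a 12 mm stem; the point is 33 mm above origin of screw_c at joint value 0 and turns and sinks with the screw (1.9 mm per rad). The bar's underside is 22 mm above the raised cover.
- turn_c (a joint): turn of screw c, rad, grows clockwise from above (tightening); starts at 0-0.3, meets the raised cover at 0.35, seats at 1.5-2.25 (differs each time, alike for all four). Friction 0.25 N m; once seated the torque rises 0.9 N m per rad. At rest friction can read with either sign, so compare like readings: firm is 0.12 N m above the one before seating; aim at 0.2; 0.4 is too much. Stays where left.
- screw_d: fixed axis of the captive thumbscrew d at the +x, -y corner of the cover (55 mm from its centre in chamber x and y); the screw diagonally across is b. Origin on the screw axis, 74 mm above the bench, in the top face of the still raised cover.
- grip_d (a point): centre of the red T-bar of screw d: bar 36 mm long (its x axis, white mark at the +x end), 13 mm thick (y), 22 mm high, on a 12 mm stem; the point is 33 mm above origin of screw_d at joint value 0 and turns and sinks with the screw (1.9 mm per rad). The bar's underside is 22 mm above the raised cover.
- turn_d (a joint): turn of screw d, rad, grows clockwise from above (tightening); starts at 0-0.3, meets the raised cover at 0.35, seats at 1.5-2.25 (differs each time, alike for all four). Friction 0.25 N m; once seated the torque rises 0.9 N m per rad. At rest friction can read with either sign, so compare like readings: firm is 0.12 N m above the one before seating; aim at 0.2; 0.4 is too much. Stays where left.
- dish: closed round culture dish, 47 mm across, 14 mm high, on the tray at the chamber's +y side; origin at its underside. Leave alone.
- vial: small amber vial, 24 mm across, 45 mm high, standing on the tray at the -y side; origin at its underside. Leave alone.
- flask: plastic bottle, 68 mm across, 150 mm high; origin at its underside. Leave alone.
- slide_box: blue slide box 100 x 85 x 32 mm; origin at its underside. Leave alone.
- nut_a: hidden thread insert of screw a in the cell, on the screw's axis; origin at bench height. The force between screw_a and nut_a is the screw's tightness: 0 until it seats, then 50 N per N m of torque above the free torque.
- nut_b: hidden thread insert of screw b in the cell, on the screw's axis; origin at bench height. The force between screw_b and nut_b is the screw's tightness: 0 until it seats, then 50 N per N m of torque above the free torque.
- nut_c: hidden thread insert of screw c in the cell, on the screw's axis; origin at bench height. The force between screw_c and nut_c is the screw's tightness: 0 until it seats, then 50 N per N m of torque above the free torque.
- nut_d: hidden thread insert of screw d in the cell, on the screw's axis; origin at bench height. The force between screw_d and nut_d is the screw's tightness: 0 until it seats, then 50 N per N m of torque above the free torque.

How it is judged:
On the way, in this order (a step that is already met when the one before it is completed fails the run):
1. first round: two screws diagonally across are both at least 0.6 mm (0.32 rad) deeper than the other two (((z of each of grip_a, grip_c in the frame of grip_b below -0.0006 m and z of each of grip_a, grip_c in the frame of grip_d below -0.0006 m) or (z of each of grip_b, grip_d in the frame of grip_a below -0.0006 m and z of each of grip_b, grip_d in the frame of grip_c below -0.0006 m))), for 0.1 s.
2. end of the first round: all four screws are turned past 0.8 rad and none is firm yet (tightness below 6 N) (value of joint each of turn_a, turn_b, turn_c, turn_d above 0.8 rad and contact force between screw_a and nut_a below 6 N and contact force between screw_b and nut_b below 6 N and contact force between screw_c and nut_c below 6 N and contact force between screw_d and nut_d below 6 N), for 0.1 s.
3. second round: two screws diagonally across are firm (tightness over 6 N) before the other two (((contact force between screw_a and nut_a above 6 N and contact force between screw_c and nut_c above 6 N and contact force between screw_b and nut_b below 6 N and contact force between screw_d and nut_d below 6 N) or (contact force between screw_b and nut_b above 6 N and contact force between screw_d and nut_d above 6 N and contact force between screw_a and nut_a below 6 N and contact force between screw_c and nut_c below 6 N))), for 0.1 s.
At the end, for the whole second after the job is handed in: All four screws are firm (tightness over 5 N, that is 0.1 N m above the free torque) and the cover is at rest, flat within 0.01 rad, its underside less than 64.2 mm above the chamber's underside (contact force between screw_a and nut_a above 5 N and contact force between screw_b and nut_b above 5 N and contact force between screw_c and nut_c above 5 N and contact force between screw_d and nut_d above 5 N and angle between the z axis of cover and the z axis of chamber, either way round below 0.01 rad and z of cover in the frame of chamber below 0.0642 m and linear speed of cover below 0.01 m/s); the robot touches nothing.
It fails at once if a screw is overtightened (tightness over 20 N, 0.4 N m above the free torque) (contact force between screw_a and nut_a above 20 N or contact force between screw_b and nut_b above 20 N or contact force between screw_c and nut_c above 20 N or contact force between screw_d and nut_d above 20 N).
It fails at once if the fingers press on the cover with more than 15 N (contact force between the fingers and cover above 15 N).
It fails at once if the dish, vial, flask or slide box is moved more than 20 mm (distance of any of dish, vial, flask, slide_box from where it was at the start of the episode above 0.02 m).
It also fails if it takes over 72 s, if anything falls off the work surface, if the arm or the gripper's body presses on something with over 40 N, if the wrist force passes 120 N, or if a joint passes its speed limit or range.

### The arm

A 7-joint arm with a two-finger parallel gripper is mounted at the origin on the work surface. World frame = base frame: x ahead of the robot, y to its left, z up, the work surface at z = 0. Lengths are in m, angles in rad, forces in N, time in s.
With the tool pointing down it reaches from about 0.425 to 0.925 m from the base axis. Payload 6.8 kg.
Tool frame: the origin (TCP) lies midway between the tips of the shut fingers; the grasp point (between the pads) lies 19 mm behind it; z points along the fingers, y is the line along which they close (so a half turn about z gives the same grasp; the last joint's range is limited). The gripper opens to 85 mm and grips with 20 to 120 N. Pads are 22 mm wide; open, the fingers measure 114 mm over their backs; the gripper's body (76 mm by 85 mm) begins 54 mm behind the grasp point. The pads swing forward as they close: fully open they stand 13 mm farther back than shut.
Start: joints at [1.061, 0.477, 0.022, 1.555, -0.011, 1.109, -0.083], TCP at [0.264, -0.621, 0.231] pointing down, gripper open.
Joint ranges: [-2.96, 2.96], [-0.34, 2.1], [-1.41, 1.46], [0.24, 2.44], [-1.37, 4.51], [0.17, 1.92], [-2.96, 2.96]. Speed limits (rad/s): [2.39, 2.39, 3.14, 3.14, 3.14, 3.14, 3.14].

### API

Orientations are given as a 3x3 rotation matrix whose columns are the frame's x, y, z axes.
In Python, from station import state, get_image, camera_info, sign_off gives the robot as it stands.
- The arm moves only by the tool step_arm, never from a script. Its argument "deltas" is a list of rows, each a list of 2 entries, a list of its own where there are three numbers: the shift along the tool's x, y, z in cm, then the turn, a rotation vector about the tool's x, y, z in degrees. In form: [[[tx, ty, tz], [ax, ay, az]], ...]. A call has 1 to 10 rows; each row is the pose to reach, as a shift and turn from the pose commanded when the call began, along the tool's axes at that moment; what a row does not reach only later rows make up. A row lasts 1/8 s, in which the tool goes at most 62.5 mm and 10.7 degrees, less where a joint would pass 70% of its speed; a pose out of reach is approached as far as the arm can. A call with a gripper value outside its range is refused whole. "grip" is the opening in per cent of the stroke, from 0 (shut) to 100 (fully open), set as the call begins (left out, the last holds). The fingers move at their own pace and stop on an object; "force" is the grip in N (left out, the last holds). Time passes only in rows, so rows that repeat a pose let the fingers close. It gives the time, the measured TCP pose, the force, the opening and the grip force at its end, in the units of the state.
- state(): the state, without advancing time (a new reading comes with each control period).
- get_image(name): name is "side" or "top" or "wrist"; returns the picture (384x512x3 uint8, red, green, blue); there is no depth.
- camera_info(name): a dict with "K" (3x3 intrinsics, pixels), "camera_from_world" (4x4, takes a point from world to camera coordinates). Camera axes: x right, y down, z forward; pixel columns grow to the right and rows downward; lengths in m; the calibration is good to about 2 mm. A picture is of the moment at which its call begins: read the wrist's pose just before it. camera_info takes no time and is no camera call; for the wrist camera it gives the pose at the moment of the call.
- sign_off(): hands the job in; it is judged then, once.
The state is a dict: "t": time; "qpos": joint angles; "dq": joint speeds; "joint_efforts": joint torques, N m; "tcp_pos": TCP position; "orientation": TCP orientation; "contact_force": force on the tool from outside, world axes, zero at the start; "ft_torque": the same for the moment, N m; "gripper_width": opening from 0.0 (shut) to 1.0 (fully open); "grasp_force": force on a finger pad.
Only numpy, scipy, OpenCV 4.12 (cv2) and the standard library are available. Lean on these libraries where they do the work, as an engineer would, in place of code of your own. Each camera call takes 0.05 s, during which the arm holds its last target. There are 200 camera calls.

## Working session

There is one attempt and no reset: what is moved stays moved. The work goes in short steps, Python scripts to look and compute and a tool call to move; the robot and the scene stay as the last step left them, time stands still between calls to the robot, and variables do not carry over. Pictures are saved under pics/ and viewed, at most 10 in all, crops included, and the job is handed in when it is done.

Besides the shell and the picture viewer there is one more tool, called as a command line: name --argument value ..., lists and objects as JSON in quotes. step_arm: Moves the arm, as the interface text tells. Its arguments: {"type":"object","properties":{"deltas":{"type":"array"},"grip":{"type":"number"},"force":{"type":"number"}},"required":["deltas"]}

```bash
mkdir -p pics; ls
python3 - <<'E'
from station import *
import cv2,numpy as np
print(state())
for n in("top","side"):
    i=get_image(n); cv2.imwrite(f"pics/{n}0.png",i[:,:,::-1])
    c=camera_info(n); print(n,c["K"],np.round(c["camera_from_world"],3))
a=cv2.imread("pics/top0.png");b=cv2.imread("pics/side0.png")
E
```

```text
pics
{'t': 0.0, 'qpos': array([ 1.0608775 ,  0.47779321,  0.02233209,  1.55646069, -0.01146905,
        1.10931971, -0.08309474]), 'dq': array([-7.21096969e-04, -8.80505328e-04, -8.92277447e-04,  1.15786401e-05,
       -1.70781765e-03, -3.57855570e-04, -5.74891364e-04]), 'joint_efforts': array([-7.36893326e-04, -5.96445608e+01,  1.60724223e+00, -2.81193835e+01,
        1.23265429e-02,  9.34201526e-03,  2.18103219e-05]), 'tcp_pos': array([ 0.26373311, -0.62068964,  0.23032631]), 'orientation': array([[ 9.20332589e-01,  3.91135740e-01, -8.71038033e-04],
       [ 3.91136676e-01, -9.20331150e-01,  1.63530064e-03],
       [-1.62018907e-04, -1.84571540e-03, -9.99998284e-01]]), 'contact_force': array([-0.25024598,  0.53898664,  0.64163382]), 'ft_torque': array([-0.03067687, -0.01818574,  0.00891769]), 'grasp_force': 0.0, 'gripper_width': 0.9997903877856428}
top [[383.84480873   0.         259.83574399]
 [  0.         383.84480873 187.09788332]
 [  0.           0.           1.        ]] [[-0.007 -1.    -0.023 -0.005]
 [-0.995  0.009 -0.1    0.551]
 [ 0.101  0.022 -0.995  1.341]
 [ 0.     0.     0.     1.   ]]
side [[357.24138578   0.         256.85718622]
 [  0.         357.24138578 197.74456376]
 [  0.           0.           1.        ]] [[-0.287 -0.958  0.004  0.12 ]
 [-0.543  0.159 -0.825  0.392]
 [ 0.789 -0.239 -0.565  0.505]
 [ 0.     0.     0.     1.   ]]
```

View pics/top0.png

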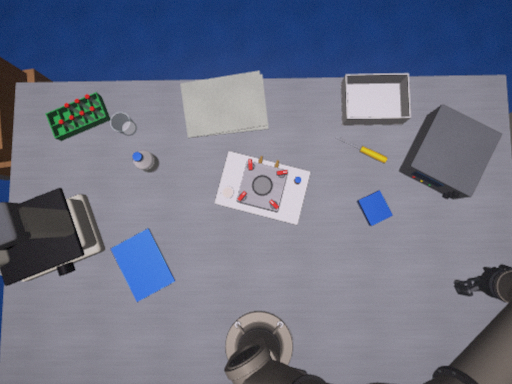

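View pics/side0.png

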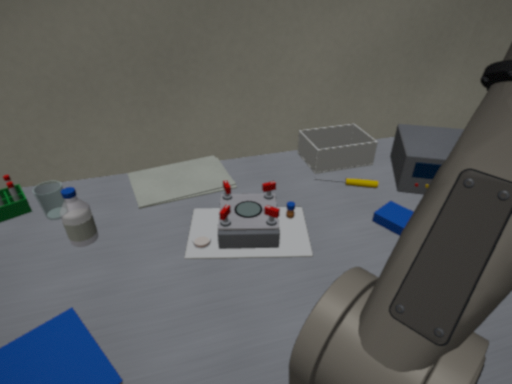

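The top view shows the chamber at (263,186), ports facing image-up (+x). The red screws are at a (250,165), b (242,196), c (274,204) and d (282,172). The side view agrees, and the screws are clear of the other objects.

```bash
cat > h.py <<'E'
from station import *
import cv2,numpy as np
def ray(info,uv,z):
    T=np.array(info["camera_from_world"]);R=T[:3,:3];o=-R.T@T[:3,3]
    d=R.T@np.linalg.inv(info["K"])@np.array([uv[0],uv[1],1.]);return o+d*(z-o[2])/d[2]
def redmask(i):
    h=cv2.cvtColor(i,cv2.COLOR_RGB2HSV)
    return (((h[...,0]<8)|(h[...,0]>172))&(h[...,1]>150)&(h[...,2]>70)).astype(np.uint8)
def blobs(m,amin):
    n,l,s,c=cv2.connectedComponentsWithStats(m)
    return [(s[k,4],c[k],l==k) for k in range(1,n) if s[k,4]>=amin]
E
python3 - <<'E'
from h import *
i=cv2.imread("pics/top0.png")[:,:,::-1].copy();c=camera_info("top")
P=[]
for a,uv,_ in blobs(redmask(i),8):
    if 220<uv[0]<310 and 140<uv[1]<225:
        p=ray(c,uv,.107);P.append(p);print(a,uv.round(1),p.round(4))
print(np.mean(P,0))
w=camera_info("wrist");s=state();T=np.array(w["camera_from_world"]);R=T[:3,:3];o=-R.T@T[:3,3]
O=s["orientation"];print(w["K"],"cam in tool",O.T@(o-s["tcp_pos"]),"\n",(O.T@R.T).round(3))
E
```

```text
23 [250.2 165.2] [0.6177 0.0207 0.107 ]
25 [280.4 172.5] [ 0.5918 -0.081   0.107 ]
22 [241.  196.5] [0.5118 0.052  0.107 ]
22 [274.5 204.7] [ 0.4837 -0.06    0.107 ]
[ 0.55125815 -0.01707109  0.107     ]
[[293.57439875   0.         254.58031787]
 [  0.         293.57439875 193.83775218]
 [  0.           0.           1.        ]] cam in tool [ 8.25296296e-02 -1.34410971e-04 -1.42283949e-01] 
 [[-0.    -0.948 -0.319]
 [ 1.    -0.     0.   ]
 [-0.    -0.319  0.948]]
```

step_arm --deltas '[[[50,-44.3,0],[0,0,0]],[[50,-44.3,0],[0,0,0]],[[50,-44.3,0],[0,0,0]],[[50,-44.3,0],[0,0,0]],[[50,-44.3,0],[0,0,0]],[[50,-44.3,0],[0,0,0]],[[50,-44.3,0],[0,0,0]],[[50,-44.3,0],[0,0,0]],[[50,-44.3,0],[0,0,0]],[[50,-44.3,0],[0,0,0]]]' --grip 50

```text
t: 1.35
tcp_pos: [0.5328, -0.0551, 0.2312]
orientation: [[0.921, 0.391, -0.0], [0.391, -0.921, -0.0], [-0.0, 0.0, -1.0]]
contact_force: [0.9, -0.9, 0.1]
gripper_width: 0.498
grasp_force: 0.0
```

step_arm --deltas '[[[3.5,-3.1,0],[0,0,0]],[[3.5,-3.1,0],[0,0,0]],[[3.5,-3.1,0],[0,0,0]]]'

```text
t: 1.72
tcp_pos: [0.552, -0.0154, 0.2308]
orientation: [[0.92, 0.391, -0.001], [0.391, -0.92, -0.001], [-0.001, 0.0, -1.0]]
contact_force: [-0.4, -0.4, 0.4]
gripper_width: 0.503
grasp_force: 0.0
```

```bash
cat >> h.py <<'E'
def screws(i,w,z=.118,amin=60):
    out=[]
    for a,uv,m in blobs(redmask(i),amin):
        ys,xs=np.nonzero(m);P=np.array([ray(w,u,z)[:2] for u in zip(xs,ys)])
        (cx,cy),(W,H),_=r=cv2.minAreaRect((P*1000).astype(np.float32))
        b=cv2.boxPoints(r);e=b[1]-b[0];f=b[2]-b[1];e=e if np.linalg.norm(e)>np.linalg.norm(f) else f
        out.append((a,uv.round(1),np.round([cx,cy],1),np.round([W,H],1),round(float(np.degrees(np.arctan2(e[1],e[0])))%180,1)))
    return out
E
python3 - <<'E'
from h import *
s=state();w=camera_info("wrist");i=get_image("wrist")
print(s["qpos"].round(3))
for r in screws(i,w):print(*r)
cv2.imwrite("pics/w1.png",cv2.resize(i,(800,600))[:,:,::-1])
np.save("w1.npy",i)
E
```

```text
[ 0.172  0.297 -0.312  1.834  0.106  1.028 -1.352]
508 [244.5 101.6] [621.4  22.7] [34.4 12.3] 2.7
472 [338.8 176.5] [593.3 -81.7] [13.8 36. ] 94.6
442 [172.3 197.2] [516.9  51.1] [13.5 35.3] 140.7
340 [266.3 260.9] [489.9 -53.4] [39.4 12.3] 46.9
```

View pics/w1.png

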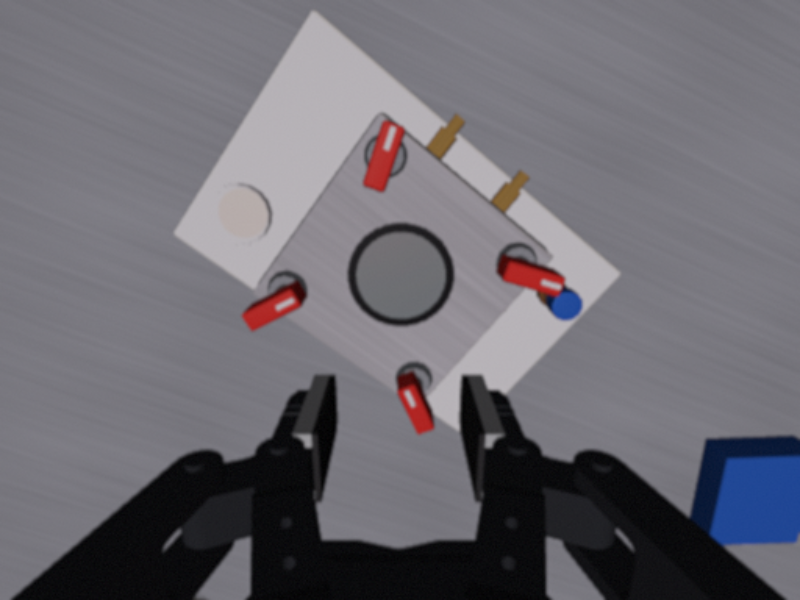

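The wrist view, in 800×600 pixels, shows a (385,155), b (275,305), d (530,275) and c (415,400), with the dish beside a and b and the vial beside d. Chamber yaw is about −15.2°. I'll go b, d, c, a, which needs the least wrist turning.

step_arm --deltas '[[[-0.8,-7.6,8],[0,0,-10.7]],[[-0.8,-7.6,8],[0,0,-21.4]],[[-0.8,-7.6,8],[0,0,-32.1]],[[-0.8,-7.6,8],[0,0,-42.8]],[[-0.8,-7.6,8],[0,0,-53.5]],[[-0.8,-7.6,8],[0,0,-64.2]],[[-0.8,-7.6,8],[0,0,-74.9]],[[-0.8,-7.6,8],[0,0,-85.6]],[[-0.8,-7.6,8],[0,0,-96.3]],[[-0.8,-7.6,8],[0,0,-107]]]'

```text
t: 3.02
tcp_pos: [0.5152, 0.05, 0.1512]
orientation: [[-0.645, 0.764, -0.0], [0.764, 0.645, -0.001], [-0.001, -0.001, -1.0]]
contact_force: [0.4, -0.6, 0.4]
gripper_width: 0.5
grasp_force: 0.0
```

step_arm --deltas '[[[0,0,0],[0,0,-10.7]],[[0,0,0],[0,0,-10.7]]]'

```text
t: 3.28
tcp_pos: [0.5152, 0.0502, 0.1511]
orientation: [[-0.771, 0.637, -0.001], [0.637, 0.771, -0.001], [0.0, -0.001, -1.0]]
contact_force: [0.0, -0.5, 0.3]
gripper_width: 0.496
grasp_force: 0.0
```

```bash
cat >> h.py <<'E'
C=dict(a=(.6215,.0227),b=(.5153,.0515),c=(.4865,-.0547),d=(.5927,-.0835))
def go(k,z,yaw):
    s=state();O=s["orientation"];d=O.T@(np.array([*C[k],z])-s["tcp_pos"])
    y=np.degrees(np.arctan2(O[1,0],O[0,0]));print(k,"cm",(d*100).round(2),"az",round(y-yaw,1),"yaw now",round(y,1),"t",round(s["t"],2),"q7",s["qpos"][6].round(2))
def ft():
    s=state();O=s["orientation"];print("t",round(s["t"],2),"F",s["contact_force"].round(2),"M",s["ft_torque"].round(3),"Fg",round(s["grasp_force"],1),"w",round(s["gripper_width"],3),"tcp",s["tcp_pos"].round(4),"yaw",np.degrees(np.arctan2(O[1,0],O[0,0])).round(2))
E
python3 - <<'E'
from h import *
go("b",.089,140.7);ft()
w=camera_info("wrist");i=get_image("wrist")
for r in screws(i,w):print(*r)
cv2.imwrite("pics/w2.png",i[:,:,::-1])
E
```

```text
b cm [0.07 0.11 6.21] az -0.2 yaw now 140.5 t 3.27 q7 0.33
t 3.27 F [ 0.01 -0.49  0.25] M [-0.019 -0.015  0.016] Fg 0.0 w 0.496 tcp [0.5152 0.0502 0.1511] yaw 140.46
848 [254.5 218.2] [511.8  53.3] [11.5 38.9] 141.0
1049 [113.5 277.5] [484.7 -49.1] [38.9 22.5] 44.9
144 [301.7 333.3] [604.4  22. ] [ 8.5 17.9] 137.2
```

View pics/w2.png

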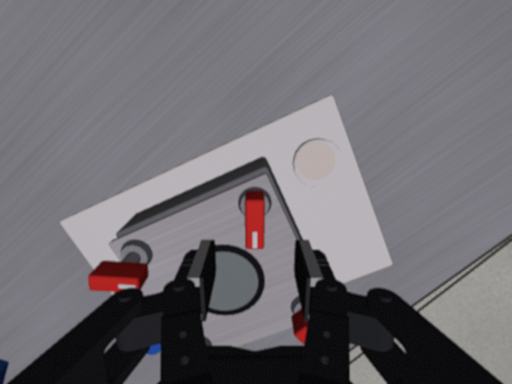

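In this picture bar b runs straight up and down at (254,218), midway between the fingers, so the yaw is right. I'll descend and grip.

step_arm --deltas '[[[0.1,0.1,3],[0,0,0]],[[0.1,0.1,6.2],[0,0,0]],[[0.1,0.1,6.2],[0,0,0]]]'

```text
t: 3.7
tcp_pos: [0.5135, 0.0526, 0.0876]
orientation: [[-0.772, 0.636, -0.005], [0.636, 0.772, -0.001], [0.003, -0.004, -1.0]]
contact_force: [-0.9, -0.4, 0.6]
gripper_width: 0.502
grasp_force: 0.0
```

step_arm --deltas '[[[0,0,0],[0,0,0]],[[0,0,0],[0,0,0]],[[0,0,0],[0,0,0]],[[0,0,0],[0,0,0]]]' --grip 0 --force 60

```text
t: 4.2
tcp_pos: [0.5141, 0.0511, 0.0905]
orientation: [[-0.772, 0.635, -0.002], [0.635, 0.772, -0.005], [-0.001, -0.005, -1.0]]
contact_force: [-7.2, -6.0, 10.0]
gripper_width: 0.142
grasp_force: 58.7
```

```bash
python3 -c "
from h import *
ft()"
```

```text
t 4.2 F [-7.23 -5.95  9.98] M [-1.251  1.482 -0.057] Fg 58.7 w 0.142 tcp [0.5141 0.0511 0.0905] yaw 140.55
```

step_arm --deltas '[[[0,-0.1,0],[0,0,10]],[[0,-0.1,0],[0,0,20]],[[0,-0.1,0.05],[0,0,30]],[[0,-0.1,0.1],[0,0,40]],[[0,-0.1,0.1],[0,0,50]],[[0,-0.1,0.1],[0,0,57]],[[0,-0.1,0.1],[0,0,57]]]'

```text
t: 5.08
tcp_pos: [0.5145, 0.0513, 0.0887]
orientation: [[0.111, 0.994, -0.0], [0.994, -0.111, -0.002], [-0.002, -0.0, -1.0]]
contact_force: [-0.2, -4.1, -2.0]
gripper_width: 0.142
grasp_force: 59.4
```

```bash
python3 -c "
from h import *
ft()
print(state()['joint_efforts'])"
```

```text
t 5.08 F [-0.2  -4.15 -2.03] M [-1.032  0.162 -0.203] Fg 59.4 w 0.142 tcp [0.5145 0.0513 0.0887] yaw 83.65
[ -3.15107591 -49.55984831  -7.47979313 -21.89474523  -0.71927151
  -0.97506668  -0.32378065]
```

step_arm --deltas '[[[0,0,0],[0,0,0]],[[0,0,0],[0,0,0]],[[0,0,-5.6],[0,0,0]],[[-4.2,3.1,-5.6],[0,0,-5]],[[-8.4,6.2,-5.6],[0,0,-11]],[[-12.5,9.3,-5.6],[0,0,-11]],[[-12.5,9.3,-5.6],[0,0,-11]],[[-12.5,9.3,-5.6],[0,0,-11]]]' --grip 50

```text
t: 6.08
tcp_pos: [0.5935, -0.0805, 0.1444]
orientation: [[-0.083, 0.997, 0.0], [0.997, 0.083, 0.001], [0.001, 0.0, -1.0]]
contact_force: [-0.6, 0.7, 0.0]
gripper_width: 0.5
grasp_force: 0.0
```

Run:
```python
from h import *
go("d",.0895,94.6)
w=camera_info("wrist");i=get_image("wrist")
for r in screws(i,w):print(*r)
```

```text
d cm [-0.3  -0.11  5.49] az 0.2 yaw now 94.8 t 6.08 q7 -0.12
335 [118.6   9.4] [515.1  36.7] [ 9.1 11.9] 177.0
1471 [317.4  59.2] [620.4  22.1] [35.1 12.5] 2.6
1120 [ 82.4 178.2] [490.5 -52.1] [42.7 12.2] 46.2
951 [252.  226.1] [591.9 -79.3] [12.1 40.3] 95.2
```

step_arm --deltas '[[[-0.2,-0.1,3],[0,0,0]],[[-0.2,-0.1,5.5],[0,0,0]],[[-0.2,-0.1,5.5],[0,0,0]]]'

```text
t: 6.5
tcp_pos: [0.5909, -0.0819, 0.0879]
orientation: [[-0.085, 0.996, -0.004], [0.996, 0.085, 0.001], [0.001, -0.004, -1.0]]
contact_force: [0.0, -0.6, -0.1]
gripper_width: 0.498
grasp_force: 0.0
```

step_arm --deltas '[[[0,0,0],[0,0,0]],[[0,0,0],[0,0,0]],[[0,0,-0.1],[0,0,0]],[[0,0,-0.1],[0,0,0]]]' --grip 0

```text
t: 7.0
tcp_pos: [0.5924, -0.0831, 0.0908]
orientation: [[-0.083, 0.997, -0.0], [0.997, 0.083, 0.0], [0.0, -0.0, -1.0]]
contact_force: [-3.9, 2.2, 3.9]
gripper_width: 0.145
grasp_force: 59.1
```

step_arm --deltas '[[[0,0,0],[0,0,10]],[[0,0,0],[0,0,20]],[[0,0,0.05],[0,0,30]],[[0,0,0.1],[0,0,40]],[[0,0,0.1],[0,0,50]],[[0,0,0.15],[0,0,57]],[[0,0,0.15],[0,0,57]]]'

```text
t: 7.88
tcp_pos: [0.5932, -0.0834, 0.089]
orientation: [[0.79, 0.613, 0.001], [0.613, -0.79, -0.0], [0.001, 0.001, -1.0]]
contact_force: [-0.3, 1.6, -2.0]
gripper_width: 0.139
grasp_force: 58.5
```

```bash
python3 -c "
from h import *
ft()
go('c',.145,46.5)"
```

```text
t 7.88 F [-0.27  1.58 -2.03] M [ 0.252 -0.024 -0.246] Fg 58.5 w 0.139 tcp [ 0.5932 -0.0834  0.089 ] yaw 37.78
c cm [-6.67 -8.8  -5.61] az -8.7 yaw now 37.8 t 7.88 q7 -1.01
```

step_arm --deltas '[[[0,0,0],[0,0,0]],[[0,0,0],[0,0,0]],[[0,0,-5.6],[0,0,0]],[[-3.3,-4.4,-5.6],[0,0,-4]],[[-6.7,-8.8,-5.6],[0,0,-8.7]],[[-6.7,-8.8,-5.6],[0,0,-8.7]],[[-6.7,-8.8,-5.6],[0,0,-8.7]]]' --grip 50

```text
t: 8.75
tcp_pos: [0.4868, -0.0554, 0.1455]
orientation: [[0.69, 0.724, 0.002], [0.724, -0.69, -0.0], [0.001, 0.002, -1.0]]
contact_force: [1.0, -0.1, -0.1]
gripper_width: 0.495
grasp_force: 0.0
```

Run:
```python
from h import *
go("c",.0895,46.5)
w=camera_info("wrist");i=get_image("wrist")
for r in screws(i,w):print(*r)
```

```text
c cm [ 0.03 -0.08  5.6 ] az -0.1 yaw now 46.4 t 8.75 q7 -0.89
1403 [155.9  65.1] [515.9  49.5] [34.6 12.4] 83.1
1239 [415.4 142.2] [589.9 -79. ] [33.8 18.9] 40.0
905 [253.6 226. ] [489.4 -52.4] [40.2 11.4] 45.8
```

step_arm --deltas '[[[0.05,0,3],[0,0,0]],[[0.05,0,5.5],[0,0,0]],[[0.05,0,5.5],[0,0,0]]]'

```text
t: 9.18
tcp_pos: [0.4861, -0.0548, 0.0884]
orientation: [[0.69, 0.724, -0.003], [0.724, -0.69, 0.0], [-0.002, -0.002, -1.0]]
contact_force: [-0.3, -0.3, 0.5]
gripper_width: 0.497
grasp_force: 0.0
```

step_arm --deltas '[[[0,0,0],[0,0,0]],[[0,0,0],[0,0,0]],[[0,0,-0.1],[0,0,0]],[[0,0,-0.1],[0,0,0]]]' --grip 0

```text
t: 9.68
tcp_pos: [0.4871, -0.0546, 0.0911]
orientation: [[0.689, 0.724, 0.002], [0.724, -0.689, 0.0], [0.002, 0.001, -1.0]]
contact_force: [3.3, 0.4, -7.6]
gripper_width: 0.135
grasp_force: 59.2
```

step_arm --deltas '[[[0,0,0],[0,0,10]],[[0,0,0],[0,0,20]],[[0,0,0.05],[0,0,30]],[[0,0,0.1],[0,0,40]],[[0,0,0.1],[0,0,50]],[[0,0,0.15],[0,0,57]],[[0,0,0.15],[0,0,57]]]'

```text
t: 10.55
tcp_pos: [0.4875, -0.0559, 0.0892]
orientation: [[0.983, -0.186, 0.003], [-0.186, -0.983, -0.001], [0.003, 0.001, -1.0]]
contact_force: [8.2, -3.6, -14.8]
gripper_width: 0.143
grasp_force: 59.3
```

```bash
python3 -c "
from h import *
ft()
go('a',.145,2.6)"
```

```text
t 10.55 F [  8.16  -3.59 -14.76] M [-0.81  -1.548 -0.226] Fg 59.3 w 0.143 tcp [ 0.4875 -0.0559  0.0892] yaw -10.71
a cm [ 11.72 -10.21  -5.55] az -13.3 yaw now -10.7 t 10.55 q7 -1.8
```

step_arm --deltas '[[[0,0,0],[0,0,0]],[[0,0,0],[0,0,0]],[[0,0,-5.5],[0,0,0]],[[3.9,-3.4,-5.5],[0,0,-6]],[[7.8,-6.8,-5.5],[0,0,-13.3]],[[11.7,-10.2,-5.5],[0,0,-13.3]],[[11.7,-10.2,-5.5],[0,0,-13.3]],[[11.7,-10.2,-5.5],[0,0,-13.3]]]' --grip 50

```text
t: 11.55
tcp_pos: [0.619, 0.0237, 0.144]
orientation: [[0.999, 0.047, -0.002], [0.047, -0.999, -0.001], [-0.002, 0.0, -1.0]]
contact_force: [0.4, -0.7, -0.6]
gripper_width: 0.498
grasp_force: 0.0
```

Run:
```python
from h import *
go("a",.0895,2.6)
w=camera_info("wrist");i=get_image("wrist")
for r in screws(i,w):print(*r)
```

```text
a cm [0.26 0.11 5.45] az 0.1 yaw now 2.7 t 11.55 q7 -1.71
808 [256.7 227.6] [623.1  22.6] [34.5 11.3] 2.3
752 [407.9 268.3] [596.7 -79.5] [38.4 12.3] 38.9
84 [354.5 373.6] [502.  -58.1] [15.8  8.3] 8.6
```

step_arm --deltas '[[[0.25,0.05,3],[0,0,0]],[[0.25,0.05,5.4],[0,0,0]],[[0.25,0.05,5.4],[0,0,0]]]'

```text
t: 11.98
tcp_pos: [0.6199, 0.0224, 0.0889]
orientation: [[0.999, 0.046, -0.004], [0.046, -0.999, -0.001], [-0.004, 0.001, -1.0]]
contact_force: [-0.3, -0.0, -0.0]
gripper_width: 0.498
grasp_force: 0.0
```

step_arm --deltas '[[[0,0,0],[0,0,0]],[[0,0,0],[0,0,0]],[[0,0,-0.1],[0,0,0]],[[0,0,-0.1],[0,0,0]]]' --grip 0

```text
t: 12.48
tcp_pos: [0.623, 0.0226, 0.092]
orientation: [[0.999, 0.047, 0.001], [0.047, -0.999, -0.001], [0.001, 0.001, -1.0]]
contact_force: [1.0, -4.3, 0.7]
gripper_width: 0.141
grasp_force: 60.3
```

step_arm --deltas '[[[0,0,0],[0,0,10]],[[0,0,0],[0,0,20]],[[0,0,0.05],[0,0,30]],[[0,0,0.1],[0,0,40]],[[0,0,0.1],[0,0,50]],[[0,0,0.15],[0,0,57]],[[0,0,0.15],[0,0,57]]]'

```text
t: 13.35
tcp_pos: [0.6221, 0.0206, 0.0901]
orientation: [[0.58, -0.814, -0.0], [-0.814, -0.58, -0.003], [0.002, 0.002, -1.0]]
contact_force: [-0.9, -9.2, 2.1]
gripper_width: 0.137
grasp_force: 60.5
```

```bash
python3 -c "
from h import *
ft()
go('b',.145,83.4)"
```

```text
t 13.35 F [-0.85 -9.21  2.15] M [-1.692  0.087 -0.258] Fg 60.5 w 0.137 tcp [0.6221 0.0206 0.0901] yaw -54.53
b cm [-8.7   6.92 -5.5 ] az -137.9 yaw now -54.5 t 13.35 q7 -2.56
```

step_arm --deltas '[[[0,0,0],[0,0,0]],[[0,0,0],[0,0,0]],[[0,0,-5.5],[0,0,0]],[[-2.2,1.7,-5.5],[0,0,-10.7]],[[-4.4,3.5,-5.5],[0,0,-21.4]],[[-6.6,5.2,-5.5],[0,0,-32]],[[-8.7,6.9,-5.5],[0,0,-42.7]],[[-8.7,6.9,-5.5],[0,0,-53.4]],[[-8.7,6.9,-5.5],[0,0,-64]],[[-8.7,6.9,-5.5],[0,0,-74.7]]]' --grip 50

```text
t: 14.6
tcp_pos: [0.5155, 0.0551, 0.1451]
orientation: [[0.935, 0.356, 0.0], [0.356, -0.935, 0.001], [0.001, -0.001, -1.0]]
contact_force: [0.0, -0.5, 0.5]
gripper_width: 0.503
grasp_force: 0.0
```

step_arm --deltas '[[[0,0,0],[0,0,-10.6]],[[0,0,0],[0,0,-21.2]],[[0,0,0],[0,0,-31.8]],[[0,0,0],[0,0,-42.4]],[[0,0,0],[0,0,-53]],[[0,0,0],[0,0,-63.2]],[[0,0,0],[0,0,-63.2]]]'

```text
t: 15.48
tcp_pos: [0.5156, 0.0547, 0.145]
orientation: [[0.112, 0.994, 0.0], [0.994, -0.112, 0.001], [0.001, 0.0, -1.0]]
contact_force: [0.5, -0.5, 0.2]
gripper_width: 0.496
grasp_force: 0.0
```

Run:
```python
from h import *
C['b']=(.5145,.0513)
go("b",.088,83.4);ft()
w=camera_info("wrist");i=get_image("wrist")
for r in screws(i,w,.116):print(*r)
```

```text
b cm [-0.36 -0.07  5.7 ] az 0.2 yaw now 83.6 t 15.47 q7 -0.49
t 15.47 F [ 0.46 -0.48  0.16] M [ 0.032  0.006 -0.052] Fg 0.0 w 0.496 tcp [0.5156 0.0547 0.145 ] yaw 83.56
918 [253.5 226.8] [515.1  55.4] [40.2 11.5] 84.0
886 [411.  250.5] [616.8  28.5] [12.4 45.8] 125.4
295 [233.5 341.9] [491. -34.] [ 8.3 30.4] 165.0
324 [368.3 375.8] [590.7 -79.9] [22.5 19.1] 57.0
```

step_arm --deltas '[[[-0.3,-0.1,3],[0,0,0]],[[-0.3,-0.1,5.6],[0,0,0]],[[-0.3,-0.1,5.6],[0,0,0]]]'

```text
t: 15.9
tcp_pos: [0.5128, 0.0512, 0.0874]
orientation: [[0.113, 0.994, -0.004], [0.994, -0.113, -0.0], [-0.001, -0.004, -1.0]]
contact_force: [-0.1, 0.1, 0.4]
gripper_width: 0.5
grasp_force: 0.0
```

step_arm --deltas '[[[0,0,0],[0,0,0]],[[0,0,0],[0,0,0]],[[0,0,-0.1],[0,0,0]],[[0,0,-0.1],[0,0,0]]]' --grip 0

```text
t: 16.4
tcp_pos: [0.5146, 0.0516, 0.0902]
orientation: [[0.111, 0.994, 0.001], [0.994, -0.111, 0.001], [0.001, 0.001, -1.0]]
contact_force: [0.8, 1.5, -1.3]
gripper_width: 0.144
grasp_force: 59.5
```

step_arm --deltas '[[[0,0,0],[0,0,6]],[[0,0,0],[0,0,12]],[[0,0,0],[0,0,12]]]'

```text
t: 16.77
tcp_pos: [0.5147, 0.0515, 0.0899]
orientation: [[0.315, 0.949, 0.001], [0.949, -0.315, 0.0], [0.001, 0.001, -1.0]]
contact_force: [2.6, 2.4, -6.2]
gripper_width: 0.138
grasp_force: 58.8
```

```bash
cat >> h.py <<'E'
def mz(n=5):
    v=[]
    for _ in range(n): s=state();v.append(s["ft_torque"][2]);get_image("top")
    print("Mz",np.round(v,3),"mean",np.mean(v).round(3));ft()
E
python3 -c "
from h import *
mz()"
```

```text
Mz [-0.261 -0.247 -0.205 -0.139 -0.175] mean -0.205
t 17.02 F [ 4.49  2.87 -8.2 ] M [ 0.613 -0.855 -0.197] Fg 58.6 w 0.139 tcp [0.5147 0.0515 0.0899] yaw 71.68
```

step_arm --deltas '[[[0,0,0],[0,0,5]],[[0,0,0.03],[0,0,9]],[[0,0,0.03],[0,0,9]]]'

```text
t: 17.4
tcp_pos: [0.5148, 0.0515, 0.0896]
orientation: [[0.459, 0.889, 0.001], [0.889, -0.459, 0.0], [0.001, 0.001, -1.0]]
contact_force: [4.1, 1.8, -9.6]
gripper_width: 0.141
grasp_force: 58.8
```

```bash
python3 -c "
from h import *
mz()"
```

```text
Mz [-0.1   -0.229 -0.153 -0.18  -0.162] mean -0.165
t 17.65 F [ 4.53  3.31 -8.63] M [ 0.551 -1.05  -0.201] Fg 58.7 w 0.141 tcp [0.5149 0.0515 0.0896] yaw 62.72
```

step_arm --deltas '[[[0,0,0],[0,0,5]],[[0,0,0.03],[0,0,9]],[[0,0,0.03],[0,0,9]]]'

```text
t: 18.02
tcp_pos: [0.5149, 0.0514, 0.0893]
orientation: [[0.592, 0.806, 0.001], [0.806, -0.592, 0.0], [0.001, 0.001, -1.0]]
contact_force: [5.2, 2.8, -9.1]
gripper_width: 0.138
grasp_force: 58.8
```

```bash
python3 -c "
from h import *
mz()"
```

```text
Mz [-0.13  -0.151 -0.115 -0.15  -0.181] mean -0.146
t 18.27 F [ 5.54  1.39 -8.98] M [ 0.515 -1.148 -0.139] Fg 58.8 w 0.139 tcp [0.515  0.0514 0.0893] yaw 53.72
```

step_arm --deltas '[[[0,0,0],[0,0,5]],[[0,0,0.03],[0,0,9]],[[0,0,0.03],[0,0,9]]]'

```text
t: 18.65
tcp_pos: [0.515, 0.0513, 0.089]
orientation: [[0.711, 0.703, 0.001], [0.703, -0.711, 0.0], [0.001, 0.001, -1.0]]
contact_force: [5.1, 2.4, -9.6]
gripper_width: 0.142
grasp_force: 58.8
```

```bash
python3 -c "
from h import *
mz()"
```

```text
Mz [-0.112 -0.115 -0.142 -0.133 -0.184] mean -0.137
t 18.9 F [ 4.61  2.75 -9.27] M [ 0.489 -1.145 -0.109] Fg 58.8 w 0.141 tcp [0.5151 0.0513 0.089 ] yaw 44.71
```

step_arm --deltas '[[[0,0,0],[0,0,5]],[[0,0,0.03],[0,0,9]],[[0,0,0.03],[0,0,9]]]'

```text
t: 19.27
tcp_pos: [0.5152, 0.0511, 0.0887]
orientation: [[0.812, 0.583, 0.002], [0.583, -0.812, 0.0], [0.001, 0.001, -1.0]]
contact_force: [6.1, 2.4, -11.2]
gripper_width: 0.141
grasp_force: 58.8
```

```bash
python3 -c "
from h import *
mz()"
```

```text
Mz [-0.147 -0.128 -0.131 -0.112 -0.183] mean -0.14
t 19.52 F [ 5.67  1.27 -8.62] M [ 0.365 -1.194 -0.153] Fg 58.8 w 0.137 tcp [0.5152 0.0512 0.0887] yaw 35.71
```

Still at the free level, about −0.14. Total turn in the second round is 48°.

step_arm --deltas '[[[0,0,0],[0,0,5]],[[0,0,0.03],[0,0,9]],[[0,0,0.03],[0,0,9]]]'

```text
t: 19.9
tcp_pos: [0.5152, 0.051, 0.0884]
orientation: [[0.894, 0.449, 0.002], [0.449, -0.894, -0.0], [0.002, 0.001, -1.0]]
contact_force: [6.2, 1.4, -9.0]
gripper_width: 0.14
grasp_force: 58.8
```

```bash
python3 -c "
from h import *
mz()"
```

```text
Mz [-0.175 -0.162 -0.109 -0.149 -0.128] mean -0.144
t 20.15 F [  6.02   1.78 -11.19] M [ 0.229 -1.335 -0.175] Fg 58.8 w 0.137 tcp [0.5152 0.051  0.0884] yaw 26.7
```

step_arm --deltas '[[[0,0,0],[0,0,5]],[[0,0,0.03],[0,0,9]],[[0,0,0.03],[0,0,9]]]'

```text
t: 20.52
tcp_pos: [0.5153, 0.0509, 0.0881]
orientation: [[0.953, 0.304, 0.002], [0.304, -0.953, -0.0], [0.002, 0.001, -1.0]]
contact_force: [6.0, 0.3, -10.0]
gripper_width: 0.137
grasp_force: 58.8
```

```bash
python3 -c "
from h import *
mz()"
```

```text
Mz [-0.031 -0.074 -0.04   0.002 -0.039] mean -0.037
t 20.77 F [ 6.37  0.67 -9.49] M [ 0.085 -1.281 -0.048] Fg 58.8 w 0.141 tcp [0.5153 0.0509 0.0881] yaw 17.72
```

The reading jumped by +0.107 N m, so seating has begun and the resisting torque reads positive. I'll turn a bit more.

step_arm --deltas '[[[0,0,0],[0,0,3]],[[0,0,0.02],[0,0,5]],[[0,0,0.02],[0,0,5]]]'

```text
t: 21.15
tcp_pos: [0.5153, 0.0508, 0.0879]
orientation: [[0.975, 0.221, 0.002], [0.221, -0.975, -0.001], [0.002, 0.001, -1.0]]
contact_force: [6.4, 0.3, -9.2]
gripper_width: 0.137
grasp_force: 58.9
```

```bash
python3 -c "
from h import *
mz()
go('d',.145,38.5)"
```

```text
Mz [0.218 0.196 0.27  0.21  0.198] mean 0.218
t 21.4 F [ 6.27  0.34 -9.7 ] M [ 0.018 -1.235  0.229] Fg 58.9 w 0.142 tcp [0.5153 0.0508 0.088 ] yaw 12.77
d cm [ 4.59 14.82 -5.68] az -25.7 yaw now 12.8 t 21.4 q7 -1.59
```

step_arm --deltas '[[[0,0,0],[0,0,0]],[[0,0,0],[0,0,0]],[[0,0,-5.7],[0,0,0]],[[1.5,4.9,-5.7],[0,0,-8.5]],[[3,9.8,-5.7],[0,0,-17]],[[4.6,14.8,-5.7],[0,0,-25.5]],[[4.6,14.8,-5.7],[0,0,-25.5]],[[4.6,14.8,-5.7],[0,0,-25.5]]]' --grip 50

```text
t: 22.4
tcp_pos: [0.5909, -0.0829, 0.1447]
orientation: [[0.787, 0.617, -0.001], [0.617, -0.787, 0.001], [-0.0, -0.001, -1.0]]
contact_force: [0.5, 1.4, 0.2]
gripper_width: 0.504
grasp_force: 0.0
```

Run:
```python
from h import *
C['d']=(.5932,-.0834)
go("d",.0875,38.2);ft()
w=camera_info("wrist");i=get_image("wrist")
for r in screws(i,w,.116):print(*r)
```

```text
d cm [0.16 0.19 5.72] az -0.1 yaw now 38.1 t 22.4 q7 -0.91
t 22.4 F [0.52 1.37 0.21] M [0.017 0.008 0.039] Fg 0.0 w 0.504 tcp [ 0.5909 -0.0829  0.1447] yaw 38.06
1262 [136.1  82.6] [621.7  21.6] [12.  34.9] 126.3
951 [ 14.4 191.9] [518.7  49. ] [35.3 12.5] 12.9
903 [257.  220.5] [595.9 -81. ] [39.7 11.4] 38.8
63 [146.1 288.1] [510.8 -50.3] [12.9  4.2] 14.3
```

step_arm --deltas '[[[0.2,0.15,3],[0,0,0]],[[0.2,0.15,5.6],[0,0,0]],[[0.2,0.15,5.6],[0,0,0]]]'

```text
t: 22.82
tcp_pos: [0.5919, -0.0813, 0.0872]
orientation: [[0.785, 0.619, -0.005], [0.619, -0.785, 0.001], [-0.003, -0.003, -1.0]]
contact_force: [-0.5, -0.6, -0.3]
gripper_width: 0.501
grasp_force: 0.0
```

step_arm --deltas '[[[0,0,0],[0,0,0]],[[0,0,0],[0,0,0]],[[0,0,-0.1],[0,0,0]],[[0,0,-0.1],[0,0,0]]]' --grip 0

```text
t: 23.32
tcp_pos: [0.5946, -0.0824, 0.0904]
orientation: [[0.786, 0.618, 0.001], [0.618, -0.786, 0.001], [0.002, 0.0, -1.0]]
contact_force: [0.5, 2.8, 0.7]
gripper_width: 0.141
grasp_force: 59.7
```

step_arm --deltas '[[[0,0,0],[0,0,8]],[[0,0,0],[0,0,16]],[[0,0,0.05],[0,0,24]],[[0,0,0.05],[0,0,24]]]'

```text
t: 23.82
tcp_pos: [0.595, -0.0833, 0.0896]
orientation: [[0.97, 0.245, 0.002], [0.245, -0.97, -0.001], [0.002, 0.001, -1.0]]
contact_force: [2.5, 0.8, -2.7]
gripper_width: 0.138
grasp_force: 59.3
```

step_arm --deltas '[[[0,0,0],[0,0,3]],[[0,0,0.02],[0,0,5]],[[0,0,0.02],[0,0,5]]]'

```text
t: 24.2
tcp_pos: [0.595, -0.0835, 0.0895]
orientation: [[0.987, 0.16, 0.002], [0.16, -0.987, -0.001], [0.002, 0.001, -1.0]]
contact_force: [5.7, 0.7, -2.1]
gripper_width: 0.14
grasp_force: 59.2
```

```bash
python3 -c "
from h import *
mz()"
```

```text
Mz [0.069 0.027 0.08  0.11  0.06 ] mean 0.069
t 24.45 F [ 5.36 -1.11 -3.21] M [-0.198 -1.169  0.071] Fg 59.2 w 0.139 tcp [ 0.595  -0.0836  0.0895] yaw 9.2
```

step_arm --deltas '[[[0,0,0],[0,0,5]],[[0,0,0.03],[0,0,9]],[[0,0,0.03],[0,0,9]]]'

```text
t: 24.82
tcp_pos: [0.595, -0.084, 0.0892]
orientation: [[1.0, 0.002, 0.002], [0.002, -1.0, -0.001], [0.002, 0.001, -1.0]]
contact_force: [4.9, -2.3, -3.7]
gripper_width: 0.137
grasp_force: 59.2
```

```bash
python3 -c "
from h import *
mz()"
```

```text
Mz [-0.107 -0.224 -0.162 -0.178 -0.184] mean -0.171
t 25.07 F [ 4.47 -1.23 -3.68] M [-0.376 -1.216 -0.158] Fg 59.2 w 0.136 tcp [ 0.595  -0.084   0.0892] yaw 0.15
```

step_arm --deltas '[[[0,0,0],[0,0,5]],[[0,0,0.03],[0,0,9]],[[0,0,0.03],[0,0,9]]]'

```text
t: 25.45
tcp_pos: [0.595, -0.0844, 0.0889]
orientation: [[0.988, -0.155, 0.002], [-0.155, -0.988, -0.001], [0.002, 0.001, -1.0]]
contact_force: [5.7, -2.3, -3.2]
gripper_width: 0.142
grasp_force: 59.2
```

```bash
python3 -c "
from h import *
mz()"
```

```text
Mz [-0.168 -0.127 -0.143 -0.133 -0.114] mean -0.137
t 25.7 F [ 5.29 -2.14 -3.71] M [-0.53  -1.176 -0.1  ] Fg 59.2 w 0.138 tcp [ 0.595  -0.0844  0.0889] yaw -8.87
```

step_arm --deltas '[[[0,0,0],[0,0,5]],[[0,0,0.03],[0,0,9]],[[0,0,0.03],[0,0,9]]]'

```text
t: 26.08
tcp_pos: [0.5949, -0.0847, 0.0886]
orientation: [[0.952, -0.307, 0.002], [-0.307, -0.952, -0.002], [0.003, 0.001, -1.0]]
contact_force: [5.0, -3.3, -3.6]
gripper_width: 0.139
grasp_force: 59.2
```

```bash
python3 -c "
from h import *
mz()"
```

```text
Mz [-0.029 -0.042  0.027 -0.056  0.027] mean -0.014
t 26.32 F [ 5.71 -3.08 -2.83] M [-0.773 -1.117 -0.013] Fg 59.2 w 0.135 tcp [ 0.5949 -0.0848  0.0887] yaw -17.86
```

step_arm --deltas '[[[0,0,0],[0,0,3]],[[0,0,0.02],[0,0,5]],[[0,0,0.02],[0,0,5]]]'

```text
t: 26.7
tcp_pos: [0.5948, -0.085, 0.0885]
orientation: [[0.922, -0.388, 0.002], [-0.388, -0.922, -0.002], [0.003, 0.001, -1.0]]
contact_force: [4.9, -5.1, -2.7]
gripper_width: 0.136
grasp_force: 59.3
```

```bash
python3 -c "
from h import *
mz()
C['c']=(.4875,-.0553)
go('c',.145,-11)"
```

```text
Mz [0.264 0.292 0.278 0.253 0.22 ] mean 0.261
t 26.95 F [ 4.66 -3.38 -2.92] M [-0.898 -1.025  0.231] Fg 59.3 w 0.139 tcp [ 0.5948 -0.085   0.0885] yaw -22.82
c cm [-11.03   1.44  -5.68] az -11.8 yaw now -22.8 t 26.95 q7 -1.81
```

step_arm --deltas '[[[0,0,0],[0,0,0]],[[0,0,0],[0,0,0]],[[0,0,-5.7],[0,0,0]],[[-4,0.5,-5.7],[0,0,-10.7]],[[-8,1,-5.7],[0,0,-21.4]],[[-11,1.4,-5.7],[0,0,-32]],[[-11,1.4,-5.7],[0,0,-42.7]],[[-11,1.4,-5.7],[0,0,-53.4]],[[-11,1.4,-5.7],[0,0,-64]],[[-11,1.4,-5.7],[0,0,-74.7]]]' --grip 50

```text
t: 28.2
tcp_pos: [0.4866, -0.0532, 0.145]
orientation: [[0.613, 0.79, -0.001], [0.79, -0.613, 0.0], [-0.001, -0.001, -1.0]]
contact_force: [0.8, 0.5, 0.0]
gripper_width: 0.5
grasp_force: 0.0
```

step_arm --deltas '[[[0,0,0],[0,0,-10.6]],[[0,0,0],[0,0,-21.2]],[[0,0,0],[0,0,-31.8]],[[0,0,0],[0,0,-42.4]],[[0,0,0],[0,0,-53]],[[0,0,0],[0,0,-63.6]],[[0,0,0],[0,0,-74.2]],[[0,0,0],[0,0,-84.8]],[[0,0,0],[0,0,-95.4]],[[0,0,0],[0,0,-106]]]'

```text
t: 29.45
tcp_pos: [0.4865, -0.0533, 0.145]
orientation: [[-0.928, 0.371, -0.001], [0.371, 0.928, -0.0], [0.001, -0.001, -1.0]]
contact_force: [-0.3, -0.2, -0.4]
gripper_width: 0.501
grasp_force: 0.0
```

step_arm --deltas '[[[0,0,0],[0,0,-10]],[[0,0,0],[0,0,-11]],[[0,0,0],[0,0,-11]]]'

```text
t: 29.82
tcp_pos: [0.4869, -0.0533, 0.145]
orientation: [[-0.98, 0.197, -0.0], [0.197, 0.98, -0.0], [0.0, -0.0, -1.0]]
contact_force: [0.5, -0.6, 0.7]
gripper_width: 0.498
grasp_force: 0.0
```

Run:
```python
from h import *
C['c']=(.4875,-.0553)
go("c",.088,169.3);ft()
w=camera_info("wrist");i=get_image("wrist")
for r in screws(i,w,.116):print(*r)
```

```text
c cm [-0.1  -0.18  5.7 ] az -0.6 yaw now 168.7 t 29.82 q7 1.17
t 29.82 F [ 0.53 -0.64  0.68] M [ 0.021 -0.023  0.03 ] Fg 0.0 w 0.498 tcp [ 0.4869 -0.0533  0.145 ] yaw 168.66
800 [250.8 223. ] [484.8 -54.9] [11.4 35.2] 167.9
765 [415.9 236.3] [511.9  48.3] [34.8 12. ] 12.8
158 [245.2 342.2] [576.5 -78.1] [12.2 12.6] 159.6
89 [369.5 371.1] [622.7   9.9] [ 7.  11.7] 131.8
```

step_arm --deltas '[[[-0.1,-0.2,3],[0,0,0]],[[-0.1,-0.2,5.6],[0,0,0]],[[-0.1,-0.2,5.6],[0,0,0]]]'

```text
t: 30.25
tcp_pos: [0.4862, -0.0553, 0.0876]
orientation: [[-0.981, 0.195, -0.004], [0.195, 0.981, 0.0], [0.004, -0.001, -1.0]]
contact_force: [-0.2, 0.2, -0.1]
gripper_width: 0.499
grasp_force: 0.0
```

step_arm --deltas '[[[0,0,0],[0,0,0]],[[0,0,0],[0,0,0]],[[0,0,-0.1],[0,0,0]],[[0,0,-0.1],[0,0,0]]]' --grip 0

```text
t: 30.75
tcp_pos: [0.4884, -0.056, 0.0904]
orientation: [[-0.981, 0.194, 0.002], [0.194, 0.981, -0.0], [-0.002, -0.0, -1.0]]
contact_force: [3.9, -3.0, -3.9]
gripper_width: 0.137
grasp_force: 59.6
```

step_arm --deltas '[[[0,0,0],[0,0,8]],[[0,0,0],[0,0,16]],[[0,0,0.05],[0,0,24]],[[0,0,0.05],[0,0,24]]]'

```text
t: 31.25
tcp_pos: [0.488, -0.0569, 0.0896]
orientation: [[-0.815, 0.579, 0.001], [0.579, 0.815, -0.001], [-0.001, -0.001, -1.0]]
contact_force: [2.8, -5.6, -5.9]
gripper_width: 0.139
grasp_force: 59.4
```

step_arm --deltas '[[[0,0,0],[0,0,3]],[[0,0,0.02],[0,0,5]],[[0,0,0.02],[0,0,5]]]'

```text
t: 31.62
tcp_pos: [0.488, -0.0571, 0.0894]
orientation: [[-0.763, 0.646, 0.0], [0.646, 0.763, -0.002], [-0.001, -0.001, -1.0]]
contact_force: [2.1, -6.8, -4.9]
gripper_width: 0.138
grasp_force: 59.5
```

```bash
python3 -c "
from h import *
mz()"
```

```text
Mz [0.061 0.031 0.052 0.092 0.119] mean 0.071
t 31.88 F [ 1.7  -6.01 -4.92] M [-1.192 -0.561  0.06 ] Fg 59.5 w 0.139 tcp [ 0.488  -0.057   0.0894] yaw 139.73
```

step_arm --deltas '[[[0,0,0],[0,0,5]],[[0,0,0.03],[0,0,9]],[[0,0,0.03],[0,0,9]]]'

```text
t: 32.25
tcp_pos: [0.4877, -0.0573, 0.0891]
orientation: [[-0.652, 0.759, -0.0], [0.759, 0.652, -0.002], [-0.001, -0.001, -1.0]]
contact_force: [0.4, -7.2, -4.1]
gripper_width: 0.139
grasp_force: 59.7
```

```bash
python3 -c "
from h import *
mz()"
```

```text
Mz [-0.189 -0.203 -0.192 -0.137 -0.101] mean -0.164
t 32.5 F [ 0.68 -6.83 -3.72] M [-1.371 -0.425 -0.173] Fg 59.7 w 0.139 tcp [ 0.4877 -0.0573  0.0891] yaw 130.68
```

Free readings repeat: 5° steps give 0.07, 9° steps give −0.16. I'll go on in 9° steps.

step_arm --deltas '[[[0,0,0],[0,0,5]],[[0,0,0.03],[0,0,9]],[[0,0,0.03],[0,0,9]]]'

```text
t: 32.88
tcp_pos: [0.4874, -0.0575, 0.0888]
orientation: [[-0.525, 0.851, -0.001], [0.851, 0.525, -0.002], [-0.002, -0.002, -1.0]]
contact_force: [-0.5, -7.5, -3.4]
gripper_width: 0.141
grasp_force: 59.8
```

```bash
python3 -c "
from h import *
mz()"
```

```text
Mz [-0.142 -0.15  -0.11  -0.136 -0.15 ] mean -0.138
t 33.12 F [ 0.28 -7.14 -2.73] M [-1.569 -0.219 -0.164] Fg 59.8 w 0.141 tcp [ 0.4874 -0.0576  0.0888] yaw 121.67
```

step_arm --deltas '[[[0,0,0],[0,0,5]],[[0,0,0.03],[0,0,9]],[[0,0,0.03],[0,0,9]]]'

```text
t: 33.5
tcp_pos: [0.4871, -0.0577, 0.0885]
orientation: [[-0.385, 0.923, -0.001], [0.923, 0.385, -0.002], [-0.002, -0.002, -1.0]]
contact_force: [-1.5, -7.7, -2.4]
gripper_width: 0.144
grasp_force: 60.0
```

```bash
python3 -c "
from h import *
mz()"
```

```text
Mz [-0.15  -0.184 -0.107 -0.174 -0.152] mean -0.153
t 33.75 F [-0.7  -7.58 -2.21] M [-1.588 -0.029 -0.23 ] Fg 60.0 w 0.136 tcp [ 0.4871 -0.0577  0.0885] yaw 112.66
```

step_arm --deltas '[[[0,0,0],[0,0,5]],[[0,0,0.03],[0,0,9]],[[0,0,0.03],[0,0,9]]]'

```text
t: 34.12
tcp_pos: [0.4867, -0.0578, 0.0882]
orientation: [[-0.236, 0.972, -0.002], [0.972, 0.236, -0.003], [-0.002, -0.002, -1.0]]
contact_force: [-1.5, -8.9, 0.0]
gripper_width: 0.14
grasp_force: 60.2
```

```bash
python3 -c "
from h import *
mz()"
```

```text
Mz [-0.002 -0.082 -0.056 -0.006 -0.116] mean -0.052
t 34.38 F [-1.97 -8.14  0.29] M [-1.729  0.141 -0.014] Fg 60.2 w 0.136 tcp [ 0.4868 -0.0578  0.0882] yaw 103.68
```

step_arm --deltas '[[[0,0,0],[0,0,3]],[[0,0,0.02],[0,0,5]],[[0,0,0.02],[0,0,5]]]'

```text
t: 34.75
tcp_pos: [0.4865, -0.0579, 0.088]
orientation: [[-0.152, 0.988, -0.002], [0.988, 0.152, -0.003], [-0.002, -0.003, -1.0]]
contact_force: [-3.9, -8.3, 0.3]
gripper_width: 0.138
grasp_force: 60.4
```

```bash
python3 -c "
from h import *
mz()
C['a']=(.622,.0215)
go('a',.145,125.6)"
```

```text
Mz [0.206 0.233 0.242 0.228 0.266] mean 0.235
t 35.0 F [-2.88 -7.49  1.25] M [-1.756  0.287  0.182] Fg 60.4 w 0.142 tcp [ 0.4866 -0.0579  0.088 ] yaw 98.73
a cm [ 5.78 14.58 -5.75] az -26.9 yaw now 98.7 t 35.0 q7 0.06
```

step_arm --deltas '[[[0,0,0],[0,0,0]],[[0,0,0],[0,0,0]],[[0,0,-5.7],[0,0,0]],[[2,5,-5.7],[0,0,-9]],[[4,10,-5.7],[0,0,-18]],[[5.8,14.6,-5.7],[0,0,-27]],[[5.8,14.6,-5.7],[0,0,-27]],[[5.8,14.6,-5.7],[0,0,-27]]]' --grip 50

```text
t: 36.0
tcp_pos: [0.6225, 0.0244, 0.1445]
orientation: [[-0.585, 0.811, -0.001], [0.811, 0.585, -0.0], [0.001, -0.001, -1.0]]
contact_force: [0.1, -0.2, 0.5]
gripper_width: 0.497
grasp_force: 0.0
```

Run:
```python
from h import *
C['a']=(.622,.0215)
go("a",.088,125.6)
w=camera_info("wrist");i=get_image("wrist")
for r in screws(i,w,.116):print(*r)
```

```text
a cm [-0.21 -0.2   5.65] az 0.2 yaw now 125.8 t 36.0 q7 0.36
1383 [130.  90.] [517.2  53.2] [36.6 13.4] 13.0
1046 [ 13.7 197.1] [488.8 -45.7] [45.6 17. ] 89.1
934 [250.9 222.6] [618.9  25.9] [12.  39.7] 126.1
```

step_arm --deltas '[[[-0.15,-0.2,3],[0,0,0]],[[-0.15,-0.2,5.6],[0,0,0]],[[-0.15,-0.2,5.6],[0,0,0]]]'

```text
t: 36.42
tcp_pos: [0.6199, 0.0207, 0.0873]
orientation: [[-0.584, 0.812, -0.005], [0.812, 0.584, -0.001], [0.002, -0.004, -1.0]]
contact_force: [0.2, -0.9, 0.4]
gripper_width: 0.501
grasp_force: 0.0
```

step_arm --deltas '[[[0,0,0],[0,0,0]],[[0,0,0],[0,0,0]],[[0,0,-0.1],[0,0,0]],[[0,0,-0.1],[0,0,0]]]' --grip 0

```text
t: 36.92
tcp_pos: [0.6219, 0.0209, 0.0906]
orientation: [[-0.584, 0.812, -0.001], [0.812, 0.584, -0.001], [-0.0, -0.001, -1.0]]
contact_force: [-4.5, -4.0, 5.0]
gripper_width: 0.141
grasp_force: 59.4
```

step_arm --deltas '[[[0,0,0],[0,0,8]],[[0,0,0],[0,0,16]],[[0,0,0.05],[0,0,24]],[[0,0,0.05],[0,0,24]]]'

```text
t: 37.42
tcp_pos: [0.6212, 0.0205, 0.0898]
orientation: [[-0.202, 0.979, -0.002], [0.979, 0.202, -0.002], [-0.001, -0.003, -1.0]]
contact_force: [-5.3, -4.1, 4.2]
gripper_width: 0.139
grasp_force: 59.5
```

step_arm --deltas '[[[0,0,0],[0,0,3]],[[0,0,0.02],[0,0,5]],[[0,0,0.02],[0,0,5]]]'

```text
t: 37.8
tcp_pos: [0.621, 0.0206, 0.0896]
orientation: [[-0.118, 0.993, -0.003], [0.993, 0.118, -0.002], [-0.002, -0.003, -1.0]]
contact_force: [-7.4, -4.7, 6.0]
gripper_width: 0.14
grasp_force: 59.6
```

```bash
python3 -c "
from h import *
mz()"
```

```text
Mz [ 0.003 -0.008  0.089  0.078  0.023] mean 0.037
t 38.05 F [-7.17 -3.86  6.41] M [-0.799  1.417  0.056] Fg 59.6 w 0.137 tcp [0.6211 0.0205 0.0896] yaw 96.79
```

step_arm --deltas '[[[0,0,0],[0,0,5]],[[0,0,0.03],[0,0,9]],[[0,0,0.03],[0,0,9]]]'

```text
t: 38.42
tcp_pos: [0.6208, 0.0205, 0.0893]
orientation: [[0.039, 0.999, -0.003], [0.999, -0.039, -0.002], [-0.002, -0.003, -1.0]]
contact_force: [-7.2, -4.3, 6.2]
gripper_width: 0.14
grasp_force: 59.7
```

```bash
python3 -c "
from h import *
mz()"
```

```text
Mz [-0.136 -0.215 -0.126 -0.15  -0.225] mean -0.171
t 38.67 F [-7.41 -3.84  6.19] M [-0.843  1.574 -0.211] Fg 59.7 w 0.137 tcp [0.6208 0.0205 0.0893] yaw 87.76
```

step_arm --deltas '[[[0,0,0],[0,0,5]],[[0,0,0.03],[0,0,9]],[[0,0,0.03],[0,0,9]]]'

```text
t: 39.05
tcp_pos: [0.6205, 0.0206, 0.089]
orientation: [[0.195, 0.981, -0.004], [0.981, -0.195, -0.002], [-0.003, -0.003, -1.0]]
contact_force: [-8.7, -4.0, 7.8]
gripper_width: 0.14
grasp_force: 59.8
```

```bash
python3 -c "
from h import *
mz()"
```

```text
Mz [-0.138 -0.169 -0.146 -0.198 -0.166] mean -0.163
t 39.3 F [-8.52 -4.58  7.02] M [-0.809  1.725 -0.202] Fg 59.8 w 0.141 tcp [0.6205 0.0206 0.089 ] yaw 78.77
```

step_arm --deltas '[[[0,0,0],[0,0,5]],[[0,0,0.03],[0,0,9]],[[0,0,0.03],[0,0,9]]]'

```text
t: 39.67
tcp_pos: [0.6202, 0.0206, 0.0887]
orientation: [[0.346, 0.938, -0.004], [0.938, -0.346, -0.002], [-0.003, -0.003, -1.0]]
contact_force: [-10.2, -3.1, 8.8]
gripper_width: 0.137
grasp_force: 60.0
```

```bash
python3 -c "
from h import *
mz()"
```

```text
Mz [-0.045 -0.046 -0.115 -0.097 -0.045] mean -0.07
t 39.92 F [-9.82 -4.72  8.59] M [-0.822  1.917 -0.073] Fg 60.0 w 0.143 tcp [0.6202 0.0206 0.0887] yaw 69.79
```

step_arm --deltas '[[[0,0,0],[0,0,3]],[[0,0,0.02],[0,0,5]],[[0,0,0.02],[0,0,5]]]'

```text
t: 40.3
tcp_pos: [0.6201, 0.0207, 0.0886]
orientation: [[0.425, 0.905, -0.004], [0.905, -0.425, -0.002], [-0.004, -0.003, -1.0]]
contact_force: [-11.1, -4.8, 9.4]
gripper_width: 0.138
grasp_force: 60.1
```

```bash
python3 -c "
from h import *
mz()"
```

```text
Mz [0.246 0.217 0.203 0.13  0.21 ] mean 0.201
t 40.55 F [-10.36  -3.92   9.31] M [-0.831  2.046  0.197] Fg 60.1 w 0.141 tcp [0.6201 0.0207 0.0885] yaw 64.84
```

All four are firm, each an estimated 0.15–0.19 N m above free torque. I'll release and back off.

step_arm --deltas '[[[0,0,0],[0,0,0]],[[0,0,0],[0,0,0]],[[0,0,0],[0,0,0]],[[0,0,-5.6],[0,0,0]],[[0,0,-11],[0,0,0]],[[0,0,-14],[0,0,0]],[[0,0,-14],[0,0,0]],[[0,0,-14],[0,0,0]]]' --grip 50

```text
t: 41.55
tcp_pos: [0.622, 0.022, 0.2273]
orientation: [[0.425, 0.905, -0.001], [0.905, -0.425, -0.0], [-0.001, -0.001, -1.0]]
contact_force: [-1.0, -0.4, -0.2]
gripper_width: 0.501
grasp_force: 0.0
```

```bash
python3 -c "
from h import *
ft()
w=camera_info('wrist');i=get_image('wrist')
for r in screws(i,w,.115):print(*r)
print(sign_off())"
```

```text
t 41.55 F [-0.98 -0.43 -0.2 ] M [-0.002 -0.023  0.084] Fg 0.0 w 0.501 tcp [0.622  0.022  0.2273] yaw 64.84
415 [253.2 184.5] [622.3  25.6] [37.1 10.9] 65.1
382 [140.5 206.9] [517.1  52. ] [35.6 11.9] 12.8
536 [273.  282.9] [595.5 -76.3] [24.1 32.8] 156.9
the job is handed in; nothing more can be done
None
```

I tightened all four thumbscrews in two crisscross rounds (b, d, c, a), each to an estimated 0.15–0.19 N m above free torque, and handed the job in at 41.6 s; no verdict came back, and I did not measure the cover's height or flatness directly.

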